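Torque the bus-bar bolt of a power module and release its assembly fixture

TASK

Tighten the bus-bar bolt of the power module: push the handle of the torque wrench sitting on it clockwise (seen from above) until the wrench breaks over at its hinge, stop there without bending the handle on to its end stop, and let it spring straight again, leaving the wrench on the tightened bolt. Then release the module: flip the fixture's toggle latch open and raise the hold-down plate by its knob until it stands nearly upright by itself. Leave the things lying around in their places.

Things in the scene. Friction and masses are not known exactly. Their poses are not given: they have to be found in the camera images.
- fixture: Steel assembly fixture screwed to the bench (does not move): base plate 228 x 300 x 12 mm carrying an aluminium cold plate, a black power module (73 x 140 x 30 mm, top 62 mm above the bench) and a copper bus-bar. Origin at bench height below the middle of the module's width; its x axis points from the latch side to the hinge side (away from the robot), y to the left along the module, z up.
- drive (a point): Point on the upright axis of bolt and wrench head (34 mm across), at the height of the handle's axis, 107 mm above the bench. Running down, the bolt takes about 4 N at the grip and turns 0.15 to 0.35 rad more before it seats, at an angle that differs from bolt to bolt and cannot be seen; then the force climbs steeply.
- grip (a point): Centre of the wrench's black grip, a level round bar 25 mm thick reaching 43 mm either side of this point, 180 mm from the bolt axis while the wrench is straight; clear space below. At the start the handle points left and somewhat towards the robot; turning clockwise moves it away from the robot.
- click (a joint): Bend of the break-over hinge, 45 mm from the bolt axis along the handle: 0 straight, grows as the handle gives way clockwise relative to the head, 0.38 rad at its end stop. It stays at 0 until about 16 N pushes at the grip, then gives way while the force falls, to about 10 N at 0.2 rad, and springs back to 0 when the handle is let go.
- lever_end (a point): Free end of the toggle latch's lever, a round black bar 15 mm thick with a round end, graspable over its last 40 mm. Shut, the lever slopes up at 0.44 rad from its pivot towards the robot (fixture -x), its end about 74 mm above the bench.
- latch (a joint): Latch lever about its level pivot (along fixture y, 42 mm above the bench, 74 mm from the lever end): 0 shut, grows as the lever end moves up and over to fixture +x, 1.25 rad open (about upright). Lifting the end takes about 4 N; a level push on it jams by friction. Past 0.3 rad it snaps open by itself. Shut, its wire loop holds the plate down by a lug.
- knob (a point): Centre of the black knob of the hold-down plate: a short cylinder lying crosswise (along fixture y), 28 mm in diameter, 32 mm long with flat ends, on a short stem at the plate's front edge; about 104 mm above the bench while the plate is shut. It can be taken by its two flat ends and then turns between the fingers.
- hinge (a point): Middle of the hold-down plate's hinge axis (level, along the fixture's y), 69 mm above the bench. The knob centre is 164 mm from this axis; shut, it lies 160 mm towards fixture -x and 35 mm above it.
- lid (a joint): Opening of the hold-down plate (aluminium, 130 x 145 x 10 mm, 0.5 kg): 0 shut, grows as its front edge rises and swings to fixture +x, 1.57 upright, stop at 1.6 rad. A stiff hinge keeps it wherever it is left; raising it takes 5 to 6 N at the knob.
- spray_can: Bystander: plain white spray can, 65 mm across and 190 mm tall, standing; origin at the centre of its underside.
- screwdriver: Bystander: screwdriver, 200 mm long, lying; origin under its middle.
- tub: Bystander: low grey jar with metal lid, 64 mm across, 35 mm tall; origin at the centre of its underside.
- meter: Bystander: dark grey multimeter, 185 x 92 x 50 mm, lying; origin at the centre of its underside.

How it is judged (in metres and radians):
On the way, in this order (a step that is already met when the one before it is completed fails the run):
1. the wrench breaks over: its hinge bends more than 0.10 rad (value of joint click above 0.1 rad), for 0.1 s.
2. then the handle is let go and springs straight (bend below 0.04 rad) (value of joint click below 0.04 rad), for 0.2 s.
3. then the latch lever is flipped open (beyond 1.0 rad) (value of joint latch above 1 rad), for 0.2 s.
4. then the hold-down plate is raised beyond 1.2 rad (value of joint lid above 1.2 rad), for 0.2 s.
At the end, for the whole second after the job is handed in: The wrench is straight again (bend below 0.04 rad) with its grip left more than 15 mm from where it started, the latch lever stands open beyond 1.0 rad, and the hold-down plate rests open beyond 1.2 rad (value of joint click below 0.04 rad and distance of grip from where it was at the start of the episode above 0.015 m and value of joint latch above 1 rad and value of joint lid above 1.2 rad and velocity of joint lid below 0.05 rad/s); the robot touches nothing.
It fails at once if the wrench handle is bent beyond 0.32 rad, on to its end stop (over-tightening) (value of joint click above 0.32 rad).
It fails at once if a bystander is shifted by more than 30 mm or the can is tipped (distance of any of spray_can, screwdriver, tub, meter from where it was at the start of the episode above 0.03 m or angle between spray_can's own z axis and vertical above 0.4 rad).
It also fails if it takes over 72 s, if anything falls off the work surface, if the arm or the gripper's body presses on something with over 40 N, if the wrist force passes 120 N, or if a joint passes its speed limit or range.

ROBOT

A 7-joint arm with a two-finger parallel gripper is mounted at the origin on the work surface. World frame = base frame: x ahead of the robot, y to its left, z up, the work surface at z = 0. Lengths are in m, angles in degrees, forces in N, time in s.
With the tool pointing down it reaches from about 0.425 to 0.875 m from the base axis. Payload 4.7 kg.
Tool frame: the origin (TCP) lies at the very end of the fingers, on their centre line; the grasp point (between the pads) lies 19 mm behind it; z points along the fingers, y is the direction in which the jaws open and shut (so a half turn about z gives the same grasp; the last joint's range is limited). The gripper opens to 87 mm and grips with 3 to 60 N. Pads are 19 mm wide; open, the fingers measure 117 mm over their backs; the gripper's body (75 mm by 190 mm) begins 51 mm behind the grasp point.
Start: joints at [-72.645, 18.392, -4.016, 83.108, 1.295, 78.541, -3.26], TCP at [0.185, 0.623, 0.223] pointing down, gripper open.
Joint ranges: [-163.93, 163.93], [-17.29, 119.83], [-79.2, 71.16], [3.27, 140.29], [-89.18, 269.18], [5.43, 117.66], [-154.24, 154.24]. Speed limits (degrees/s): [147.25, 147.25, 180, 180, 180, 180, 180].

INTERFACE

Orientations are given as [roll, pitch, yaw] about the fixed x, y, z axes, in that order (R = Rz(yaw) Ry(pitch) Rx(roll)).
In Python, from cell import monitor, imaging, ticket, spot_in, pinpoint gives the robot as it stands.
- The arm moves only by the tool servo_tool, never from a script. Its argument "targets" is a list of rows, each a list of 5 numbers: the opening in per cent of the stroke, from 0 (shut) to 100 (fully open), then the shift along the tool's x, y, z in m, then the turn about the tool's z in rad. In form: [[grip, dx, dy, dz, turn], ...]. A call has 1 to 5 rows; each row is the pose to reach, as a shift and turn from the pose commanded when the call began, along the tool's axes at that moment; what a row does not reach only later rows make up. A row lasts 1/8 s, in which the tool goes at most 62.5 mm and 10.7 degrees, less where a joint would pass 70% of its speed; a pose out of reach is approached as far as the arm can. A call with a gripper value outside its range is refused whole. The fingers move at their own pace and stop on an object; "grip_force" is the grip in N (left out, the last holds). Time passes only in rows, so rows that repeat a pose let the fingers close. It gives the time, the measured TCP pose, the force and the opening at its end, in the units of the state.
- monitor.get_obs(): the state, without advancing time (a new reading comes with each control period).
- imaging.read_camera(name): name is "side" or "top" or "wrist"; returns a dict with "frame" (420x560x3 uint8, blue, green, red), "depth" (420x560 float32, m along the optical axis (not along the pixel's ray), 0 where there is no reading), "K" (3x3 intrinsics, pixels), "world_from_camera" (4x4, takes a point from camera to world coordinates). Camera axes: x right, y down, z forward; pixel columns grow to the right and rows downward; lengths in m; the calibration is good to about 2 mm. A picture is of the moment at which its call begins.
- ticket.sign_off(): hands the job in, once; it reports no verdict.
Trained networks look in the newest picture that a camera, given by its name, has taken for a name from the list of things; names that differ only in an ending like _2 or _b are one class to them, and where a whole thing is asked for, a point or a joint stands for the part that bears it (a point fixed in the world has none). Each returns a list of dicts, best first, with "confidence" (0 to 1); they miss things now and then, are a little off and sometimes report something else, mostly with a low value. They report only what shows in the picture. A call takes as long as a camera call.
- spot_in(camera, label): "at" ([column, row] in pixels, amid what is visible of it).
- pinpoint(camera, label): "at" ([column, row] in pixels: a listed point, or the origin of a listed thing).
The state is a dict: "time_s": time; "qpos": joint angles; "joint_velocities": joint speeds; "effort": joint torques, N m; "tool_pos": TCP position; "tool_rot": TCP orientation; "force": force on the tool from outside, world axes, zero at the start; "wrist_torque": the same for the moment, N m; "grip_width": finger opening in m.
Only numpy, scipy, OpenCV 4.12 (cv2) and the standard library are available. Lean on these libraries where they do the work, as an engineer would, in place of code of your own. Each camera call takes 0.05 s, during which the arm holds its last target.

## Working session

There is one attempt and no reset: what is moved stays moved. The work goes in short steps, Python scripts to look and compute and a tool call to move; the robot and the scene stay as the last step left them, time stands still between calls to the robot, and variables do not carry over. Pictures are saved under pics/ and viewed, and the job is handed in when it is done.

Besides the shell and the picture viewer there is one more tool, called after "Call:" as a command line: name --pt "numbers of a row" for each row, then --argument value for the rest. servo_tool: Moves the arm, as the interface text tells. Its arguments: {"type":"object","properties":{"targets":{"type":"array","items":{"type":"array","items":{"type":"number"}}},"grip_force":{"type":"number"}},"required":["targets"]}

```bash
mkdir -p pics; ls
cat > h.py <<'E'
import numpy as np, cv2
from cell import monitor, imaging, ticket, spot_in, pinpoint
def w(c,u,v,z=None,d=None):
    K=c["K"];T=c["world_from_camera"]
    r=np.linalg.inv(K)@np.array([u,v,1.])
    if z is not None:
        rw=T[:3,:3]@r; s=(z-T[2,3])/rw[2]; return T[:3,3]+s*rw
    if d is None:
        d=c["depth"][int(round(v)),int(round(u))]
    return T[:3,:3]@(r*d)+T[:3,3]
def proj(c,p):
    T=np.linalg.inv(c["world_from_camera"]);q=c["K"]@(T[:3,:3]@np.array(p)+T[:3,3]);return q[:2]/q[2]
E
python3 - <<'E'
from h import *
np.set_printoptions(precision=4,suppress=True)
print(monitor.get_obs())
Z=dict(drive=.107,grip=.107,lever_end=.074,knob=.104,hinge=.069,fixture=0,spray_can=0,screwdriver=0,tub=0,meter=0)
for n in ["side","top","wrist"]:
    c=imaging.read_camera(n);cv2.imwrite(f"pics/a_{n}.png",c["frame"])
    print(n,c["world_from_camera"][:3,3])
    if n!="wrist":
      for l,z in Z.items():
        r=pinpoint(n,l)
        for k in r[:2]: print(l,np.round(k["at"],1),round(k["confidence"],2),w(c,*k["at"],z=z),w(c,*k["at"]))
E
```

```text
pics
{'time_s': 0.0, 'qpos': array([-72.6462,  18.4392,  -4.0152,  83.176 ,   1.2949,  78.5414,
        -3.2602]), 'joint_velocities': array([-0.0709,  0.0126, -0.0107, -0.0183, -0.0652,  0.1243,  0.0523]), 'effort': array([  0.0003, -49.1278,  -0.4042, -31.2538,  -0.0641,   0.0435,
         0.0002]), 'tool_pos': array([0.185 , 0.6225, 0.2215]), 'tool_rot': array([-179.8887,    0.0059,  163.4555]), 'force': array([0.0574, 0.6798, 1.3201]), 'wrist_torque': array([-0.0199,  0.0386,  0.0124]), 'grip_width': 0.08722154401587505}
side [0.2889 0.5796 0.9208]
drive [271.7 231.7] 0.92 [ 0.5888 -0.0527  0.107 ] [ 0.5843 -0.0432  0.1192]
grip [301.7 292.7] 0.78 [0.4642 0.0782 0.107 ] [0.4621 0.084  0.1164]
lever_end [354.8 209.6] 0.7 [ 0.4341 -0.2243  0.074 ] [ 0.4341 -0.2243  0.074 ]
knob [311.1 216.2] 0.55 [ 0.5208 -0.1357  0.104 ] [ 0.5167 -0.1231  0.1185]
hinge [261.2 201.8] 0.85 [ 0.6689 -0.1663  0.069 ] [ 0.6657 -0.1601  0.0761]
fixture [279.5 244.7] 0.89 [ 0.592  -0.1026  0.    ] [ 0.5538 -0.0168  0.1159]
spray_can [287.  163.5] 0.57 [ 0.6935 -0.4056  0.    ] [ 0.6836 -0.3815  0.0225]
s
[... 505 characters left out ...]
.] 0.64 [ 0.4399 -0.2191  0.074 ] [ 0.44   -0.219   0.0755]
knob [290.4 258. ] 0.86 [ 0.5207 -0.138   0.104 ] [ 0.5204 -0.1378  0.1153]
hinge [302.7 196.6] 0.67 [ 0.6749 -0.1653  0.069 ] [ 0.6735 -0.165   0.0772]
spray_can [396.5 193.2] 0.96 [ 0.7028 -0.4165  0.    ] [ 0.6781 -0.3825  0.1322]
spray_can [187.5 150.9] 0.74 [0.8031 0.1444 0.    ] [0.7923 0.1353 0.0393]
screwdriver [289.5 156.2] 0.88 [ 0.7958 -0.1303  0.    ] [ 0.7885 -0.1301  0.0273]
tub [190.8 154.5] 0.93 [0.7934 0.135  0.    ] [0.7844 0.1274 0.0338]
meter [415.2 267.8] 0.85 [ 0.5077 -0.4637  0.    ] [ 0.5069 -0.4501  0.0456]
meter [255.1 228.3] 0.49 [ 0.599 -0.045  0.   ] [ 0.5873 -0.0531  0.1219]
wrist [0.1082 0.6447 0.3845]
```

View pics/a_side.png

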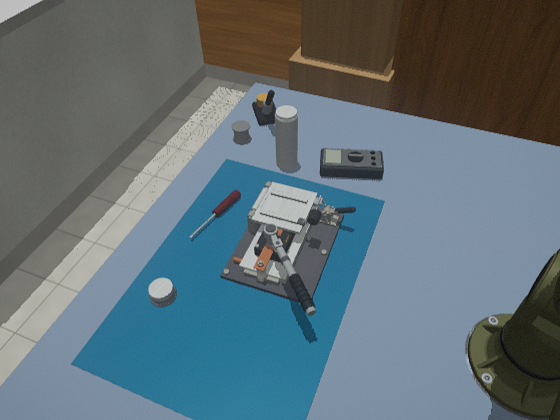

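View pics/a_top.png

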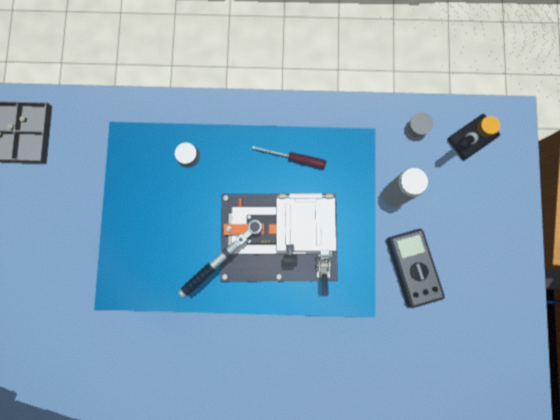

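Call:
servo_tool --pt "0 -0.046 -0.043 0 -0.16" --pt "0 -0.092 -0.086 0 -0.32" --pt "0 -0.138 -0.129 0 -0.48" --pt "0 -0.184 -0.172 0 -0.64" --pt "0 -0.23 -0.215 0 -0.8"

```text
time_s: 1.78
tool_pos: [0.3442, 0.3517, 0.2229]
tool_rot: [180.0, 0.1, -150.4]
force: [1.2, -0.4, 0.2]
grip_width: 0.0448
```

```bash
cat >> h.py <<'E'
def rel(target,yaw=None):
    o=monitor.get_obs();y=np.radians(o["tool_rot"][2]);d=np.array(target)-o["tool_pos"]
    x=np.array([np.cos(y),np.sin(y),0]);yy=np.array([np.sin(y),-np.cos(y),0])
    t=0 if yaw is None else -((yaw-np.degrees(y)+180)%360-180)
    print("pos",o["tool_pos"].round(4),"rot",o["tool_rot"].round(1),"F",o["force"].round(1),"t",o["time_s"],"rel",[round(float(v),4) for v in (d@x,d@yy,-d[2],np.radians(t))])
E
python3 - <<'E'
from h import *
rel((0.4345,0.0495,0.18),224.6)
E
```

```text
pos [0.3442 0.3517 0.2229] rot [ 1.800e+02  1.000e-01 -1.504e+02] F [ 1.2 -0.4  0.2] t 1.775 rel [0.0707, -0.3074, 0.0429, -0.262]
```

Call:
servo_tool --pt "0 0.014 -0.06 0 -0.05" --pt "0 0.028 -0.12 0 -0.1" --pt "0 0.042 -0.18 0 -0.16" --pt "0 0.056 -0.24 0 -0.21" --pt "0 0.069 -0.3 0.0 -0.26"

```text
time_s: 2.4
tool_pos: [0.4302, 0.0562, 0.223]
tool_rot: [-180.0, 0.1, -135.7]
force: [1.2, -0.0, 0.4]
grip_width: 0.0019
```

Run:
```python
from h import *
np.set_printoptions(precision=4,suppress=True)
rel((0.4345,0.0495,0.08),224.6)
for n in ["wrist"]:
    c=imaging.read_camera(n);cv2.imwrite(f"pics/b_{n}.png",c["frame"])
    for l,z in dict(drive=.107,grip=.107,knob=.104,lever_end=.074).items():
        for k in pinpoint(n,l)[:2]: print(l,np.round(k["at"],1),round(k["confidence"],2),w(c,*k["at"],z=z),w(c,*k["at"]))
```

```text
pos [0.4302 0.0562 0.223 ] rot [-180.     0.1 -135.7] F [ 1.2 -0.   0.4] t 2.4 rel [0.0016, -0.0078, 0.143, -0.0054]
drive [ 56.7 244.4] 0.69 [ 0.5914 -0.0554  0.107 ] [ 0.5807 -0.0528  0.1206]
drive [267.6 247.1] 0.58 [0.4664 0.0765 0.107 ] [0.4258 0.043  0.2272]
grip [267.4 246.9] 0.64 [0.4664 0.0762 0.107 ] [0.4258 0.0428 0.2271]
knob [ 22.6 108.8] 0.87 [ 0.516  -0.1392  0.104 ] [ 0.5098 -0.1332  0.1162]
knob [ 74.2 179.5] 0.55 [ 0.5349 -0.0783  0.104 ] [ 0.5591 -0.0898  0.0622]
```

View pics/b_wrist.png

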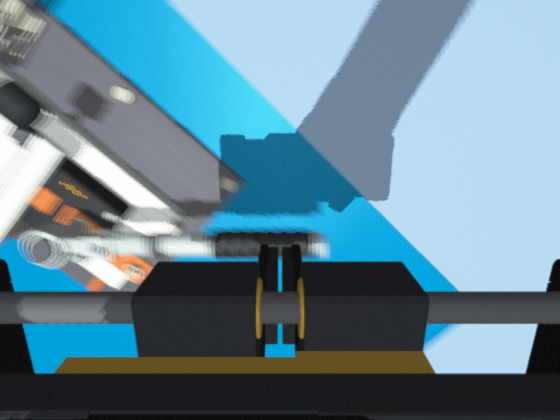

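Call:
servo_tool --pt "0 0.0 -0.003 0.06 0" --pt "0 0.0 -0.003 0.11 0" --pt "0 0.0 -0.003 0.143 0" --pt "0 0 -0.003 0.143 0" --pt "0 -0.01 -0.003 0.143 0"

```text
time_s: 3.28
tool_pos: [0.4399, 0.0641, 0.0808]
tool_rot: [-180.0, 0.1, -135.8]
force: [0.2, 0.5, -0.1]
grip_width: 0.0002
```

Run:
```python
from h import *
np.set_printoptions(precision=4,suppress=True)
rel((0.4345,0.0495,0.08),224.6)
for n in ["top","wrist"]:
    c=imaging.read_camera(n);cv2.imwrite(f"pics/c_{n}.png",c["frame"])
    for l,z in dict(drive=.107,grip=.107,knob=.104,lever_end=.074).items():
        for k in pinpoint(n,l)[:2]: print(l,np.round(k["at"],1),round(k["confidence"],2),w(c,*k["at"],z=z),w(c,*k["at"]))
```

```text
pos [0.4399 0.0641 0.0808] rot [-180.     0.1 -135.8] F [ 0.2  0.5 -0.1] t 3.275 rel [0.0141, -0.0067, 0.0008, -0.0062]
drive [252.4 227.6] 0.84 [ 0.5902 -0.0456  0.107 ] [ 0.5884 -0.047   0.1257]
lever_end [322.7 295.1] 0.67 [ 0.4349 -0.2185  0.074 ] [ 0.4313 -0.225   0.0017]
lever_end [289.  260.6] 0.63 [ 0.5153 -0.1352  0.074 ] [ 0.5142 -0.1347  0.1173]
grip [258.7 346.3] 0.78 [0.4669 0.0755 0.107 ] [0.4271 0.043  0.1706]
```

View pics/c_wrist.png

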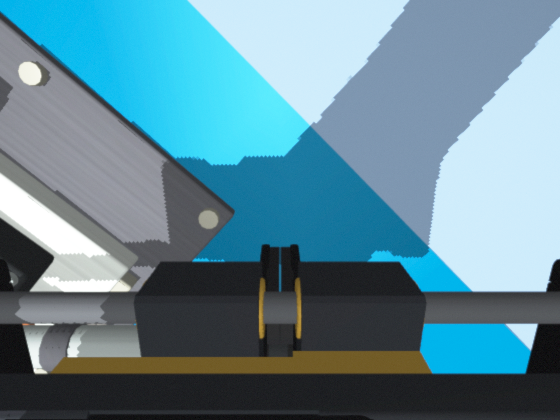

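Call:
servo_tool --pt "0 -0.004 0 0 0" --pt "0 -0.008 0 0 0.02" --pt "0 -0.012 0 0 0.04" --pt "0 -0.016 0 0 0.06" --pt "0 -0.02 0 0 0.08"

```text
time_s: 4.4
tool_pos: [0.4524, 0.0773, 0.079]
tool_rot: [179.9, -0.1, -140.5]
force: [-5.5, 0.0, 1.0]
grip_width: 0.0006
```

Call:
servo_tool --pt "0 -0.003 0 0 0.016" --pt "0 -0.006 0 0 0.032" --pt "0 -0.009 0 0 0.048" --pt "0 -0.012 0 0 0.064" --pt "0 -0.015 0 0 0.08"

```text
time_s: 5.03
tool_pos: [0.4638, 0.0872, 0.0791]
tool_rot: [179.9, -0.1, -145.0]
force: [-5.5, -0.8, 1.1]
grip_width: 0.0004
```

Call:
servo_tool --pt "0 -0.003 0 0 0.016" --pt "0 -0.006 0 0 0.032" --pt "0 -0.009 0 0 0.048" --pt "0 -0.012 0 0 0.064" --pt "0 -0.015 0 0 0.08"

```text
time_s: 5.65
tool_pos: [0.4761, 0.0961, 0.079]
tool_rot: [179.9, -0.1, -149.6]
force: [-5.2, -0.3, 1.0]
grip_width: 0.0006
```

Call:
servo_tool --pt "0 -0.003 0 0 0.016" --pt "0 -0.006 0 0 0.032" --pt "0 -0.008 0 0 0.044" --pt "0 -0.01 0 0 0.055"

```text
time_s: 6.15
tool_pos: [0.4847, 0.1013, 0.0791]
tool_rot: [179.9, -0.1, -152.7]
force: [-4.1, 0.5, -0.0]
grip_width: 0.0002
```

Call:
servo_tool --pt "0 -0.002 0 0 0.01" --pt "0 -0.004 0 0 0.02" --pt "0 -0.006 0 0 0.03" --pt "0 -0.008 0 0 0.04"

```text
time_s: 6.65
tool_pos: [0.4904, 0.1048, 0.0786]
tool_rot: [179.9, -0.3, -155.0]
force: [-8.3, -0.2, 0.5]
grip_width: 0.0001
```

Force climbing: seated. Smaller steps now.

Call:
servo_tool --pt "0 -0.002 0 0 0" --pt "0 -0.004 0 0 0" --pt "0 -0.005 0 0 0.0"

```text
time_s: 7.02
tool_pos: [0.4928, 0.1063, 0.0777]
tool_rot: [179.8, -0.6, -155.0]
force: [-12.8, -0.7, 1.6]
grip_width: 0.0003
```

Call:
servo_tool --pt "0 -0.002 0 0 0" --pt "0 -0.004 0 0 0" --pt "0 -0.004 0 0 0.0"

```text
time_s: 7.4
tool_pos: [0.4949, 0.1076, 0.0772]
tool_rot: [179.8, -0.8, -155.0]
force: [-14.9, -0.6, 2.7]
grip_width: 0.0003
```

Call:
servo_tool --pt "0 -0.002 0 0 0" --pt "0 -0.003 0 0 0" --pt "0 -0.003 0 0 0.0"

```text
time_s: 7.78
tool_pos: [0.4967, 0.1086, 0.0768]
tool_rot: [179.7, -0.9, -155.0]
force: [-15.8, -2.6, 2.5]
grip_width: 0.0002
```

Call:
servo_tool --pt "0 -0.002 0 0 0" --pt "0 -0.003 0 0 0" --pt "0 -0.003 0 0 0.0"

```text
time_s: 8.15
tool_pos: [0.4995, 0.11, 0.0769]
tool_rot: [179.7, -0.8, -155.0]
force: [-15.4, -1.0, 2.5]
grip_width: 0.0004
```

Call:
servo_tool --pt "0 -0.002 0 0 0.01" --pt "0 -0.004 0 0 0.02" --pt "0 -0.006 0 0 0.04" --pt "0 -0.008 0 0 0.06" --pt "0 -0.008 0 0 0.06"

```text
time_s: 8.78
tool_pos: [0.5077, 0.1146, 0.0773]
tool_rot: [179.7, -0.7, -158.4]
force: [-14.1, -0.2, 3.8]
grip_width: 0.0002
```

Run:
```python
from h import *
rel((0.4345,0.0495,0.08))
for n in ["top","side"]:
    c=imaging.read_camera(n);
    a,b,e,f=(170,300,170,300) if n=="top" else (190,330,200,350)
    cv2.imwrite(f"pics/d_{n}.png",cv2.resize(c["frame"][a:b,e:f],None,fx=4,fy=4,interpolation=cv2.INTER_CUBIC))
```

```text
pos [0.5077 0.1146 0.0773] rot [ 179.7   -0.7 -158.4] F [-14.1  -0.2   3.8] t 8.775 rel [0.092, -0.0336, -0.0027, 0.0]
```

View pics/d_top.png

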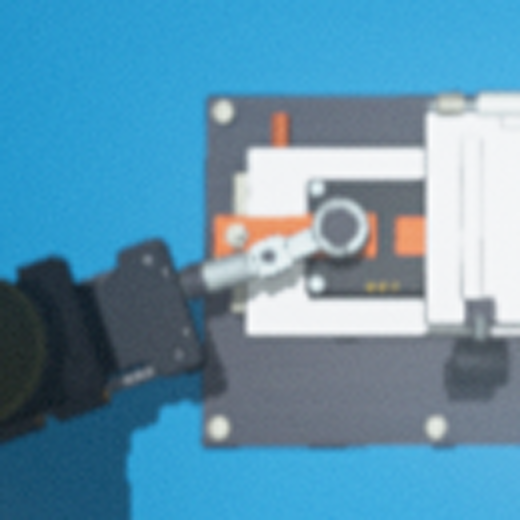

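View pics/d_side.png

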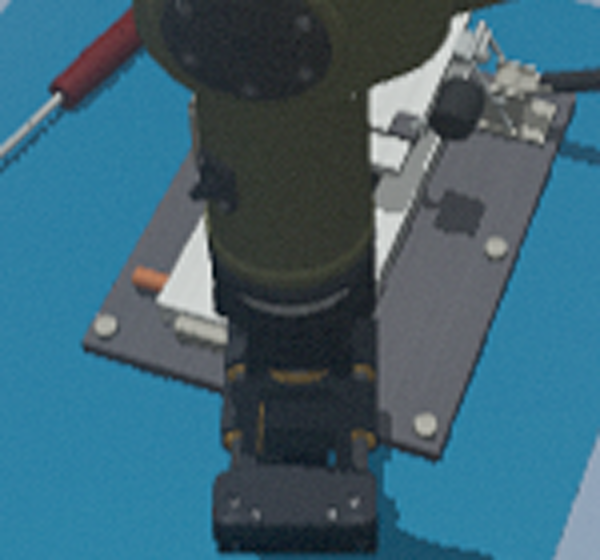

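Call:
servo_tool --pt "0 -0.002 0 0 0.01" --pt "0 -0.004 0 0 0.02" --pt "0 -0.006 0 0 0.04" --pt "0 -0.008 0 0 0.05" --pt "0 -0.008 0 0 0.05"

```text
time_s: 9.5
tool_pos: [0.5162, 0.1184, 0.0777]
tool_rot: [179.8, -0.6, -161.3]
force: [-12.6, 0.6, 2.3]
grip_width: 0.0003
```

Run:
```python
from h import *
rel((0.4345,0.0495,0.08))
for n in ["top"]:
    c=imaging.read_camera(n);
    a,b,e,f=(195,265,190,275)
    cv2.imwrite(f"pics/e_{n}.png",cv2.resize(c["frame"][a:b,e:f],None,fx=8,fy=8,interpolation=cv2.INTER_CUBIC))
```

```text
pos [0.5162 0.1184 0.0777] rot [ 179.8   -0.6 -161.3] F [-12.6   0.6   2.3] t 9.5 rel [0.0995, -0.039, -0.0023, 0.0]
```

View pics/e_top.png

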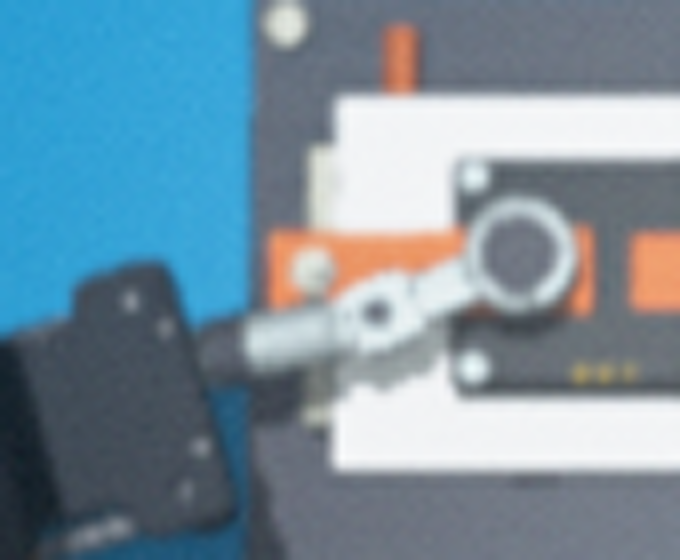

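Call:
servo_tool --pt "0 -0.003 0 0 0.0" --pt "0 -0.003 0 0 0" --pt "0 0.01 0 0 0" --pt "0 0.025 0 0 0" --pt "0 0.045 0 0 0"

```text
time_s: 10.18
tool_pos: [0.479, 0.1023, 0.0794]
tool_rot: [-180.0, 0.1, -161.3]
force: [0.2, -1.0, 0.4]
grip_width: 0.0006
```

Call:
servo_tool --pt "50 0.01 0 -0.01 0.0" --pt "50 0.01 0 -0.07 0" --pt "50 0.01 0 -0.12 0"

```text
time_s: 10.55
tool_pos: [0.4705, 0.0994, 0.2028]
tool_rot: [180.0, 0.2, -161.3]
force: [0.2, 0.9, -1.1]
grip_width: 0.0225
```

Run:
```python
from h import *
np.set_printoptions(precision=4,suppress=True)
rel((0.43,-0.21,0.20),180)
for n in ["top","side"]:
    c=imaging.read_camera(n);
    a,b,e,f=(180,300,170,340)
    if n=="side": a,b,e,f=160,310,220,370
    cv2.imwrite(f"pics/f_{n}.png",cv2.resize(c["frame"][a:b,e:f],None,fx=4,fy=4,interpolation=cv2.INTER_CUBIC))
    for l,z in dict(drive=.107,grip=.107,knob=.104,lever_end=.074,hinge=.069).items():
        for k in pinpoint(n,l)[:2]: print(l,np.round(k["at"],1),round(k["confidence"],2),w(c,*k["at"],z=z),w(c,*k["at"]))
```

```text
pos [0.4705 0.0994 0.2028] rot [ 180.     0.2 -161.3] F [ 0.2  0.9 -1.1] t 10.55 rel [0.1374, -0.2801, 0.0028, 0.3257]
drive [255.6 227.4] 0.82 [ 0.5909 -0.0532  0.107 ] [ 0.5893 -0.0543  0.1235]
grip [182.7 261.3] 0.53 [0.5058 0.116  0.107 ] [0.5016 0.0591 0.3563]
knob [288.9 257. ] 0.98 [ 0.523  -0.1344  0.104 ] [ 0.5227 -0.1343  0.1133]
lever_end [323.9 294.3] 0.59 [ 0.4369 -0.2213  0.074 ] [ 0.4373 -0.2206  0.082 ]
lever_end [186.3 256. ] 0.2 [0.5195 0.1155 0.074 ] [0.513  0.0663 0.2969]
hinge [303.5 195.9] 0.67 [ 0.6767 -0.1673  0.069 ] [ 0.6751 -0.1669  0.0786]
grip [274.2 295.2] 0.95 [0.5151 0.1053 0.107 ] [0.5116 0.1124 0.1193]
hinge [260. 202.] 0.84 [ 0.6715 -0.1645  0.069 ] [ 0.6685 -0.1587  0.0757]
hinge [163.9 298.5] 0.55 [0.7451 0.1806 0.069 ] [0.7674 0.1611 0.0275]
```

View pics/f_top.png

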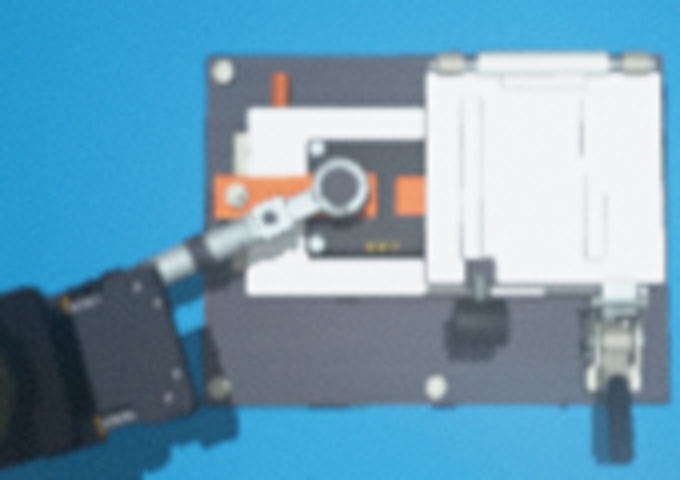

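View pics/f_side.png

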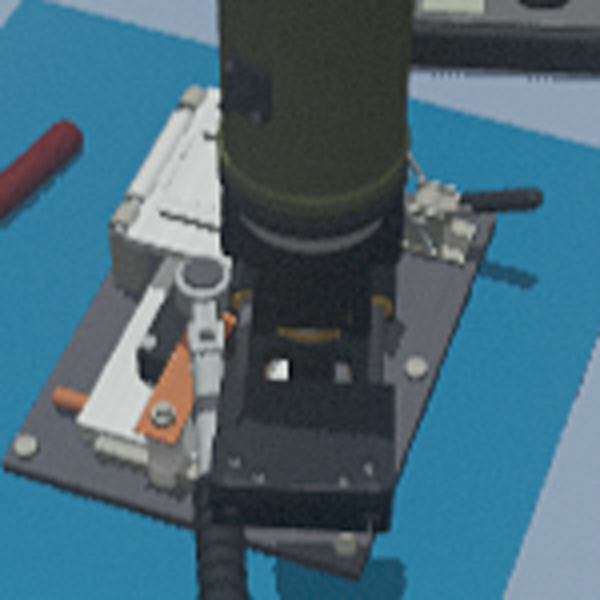

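Call:
servo_tool --pt "60 0.023 -0.058 0 0.06" --pt "60 0.046 -0.115 0 0.12" --pt "60 0.07 -0.172 0 0.19" --pt "60 0.095 -0.23 0 0.26" --pt "60 0.119 -0.287 0 0.325"

```text
time_s: 11.78
tool_pos: [0.448, -0.213, 0.1996]
tool_rot: [180.0, 0.1, 180.0]
force: [0.8, 0.0, -0.6]
grip_width: 0.0518
```

Call:
servo_tool --pt "60 0.0 0.008 0.04 0" --pt "60 0.0 0.008 0.04 0" --pt "60 0 0.008 0.04 0"

```text
time_s: 12.15
tool_pos: [0.449, -0.2027, 0.1602]
tool_rot: [-180.0, 0.0, -179.8]
force: [-0.3, -0.2, -0.4]
grip_width: 0.0522
```

Run:
```python
from h import *
np.set_printoptions(precision=4,suppress=True)
rel((0.45,-0.22,0.048),180)
for n in ["wrist","side","top"]:
    c=imaging.read_camera(n);cv2.imwrite(f"pics/g_{n}.png",c["frame"])
    for l,z in dict(grip=.107,lever_end=.074,knob=.104).items():
        for k in pinpoint(n,l)[:2]: print(n,l,np.round(k["at"],1),round(k["confidence"],2),w(c,*k["at"],z=z),w(c,*k["at"]))
```

```text
pos [ 0.449  -0.2027  0.1602] rot [-180.     0.  -179.8] F [-0.3 -0.2 -0.4] t 12.15 rel [-0.001, -0.0173, 0.1122, 0.0029]
wrist lever_end [251.9 202.6] 0.9 [ 0.4408 -0.2243  0.074 ] [ 0.439  -0.2238  0.0803]
side grip [275.1 295.6] 0.77 [0.5129 0.1054 0.107 ] [0.2889 0.5796 0.9208]
side lever_end [349.9 206.9] 0.65 [ 0.4483 -0.2289  0.074 ] [ 0.4475 -0.2248  0.0783]
side lever_end [217.6 216.1] 0.57 [ 0.7483 -0.0753  0.074 ] [ 0.7837 -0.1257  0.0088]
side knob [310.3 215.1] 0.93 [ 0.5238 -0.1384  0.104 ] [ 0.5207 -0.1289  0.1148]
top grip [183.7 258.3] 0.94 [0.5129 0.114  0.107 ] [0.5126 0.111  0.1204]
top lever_end [185.9 259.8] 0.24 [0.5102 0.1159 0.074 ] [0.5093 0.1057 0.1202]
top knob [291.5 255.8] 0.97 [ 0.526  -0.1405  0.104 ] [ 0.5256 -0.1403  0.1141]
```

View pics/g_wrist.png

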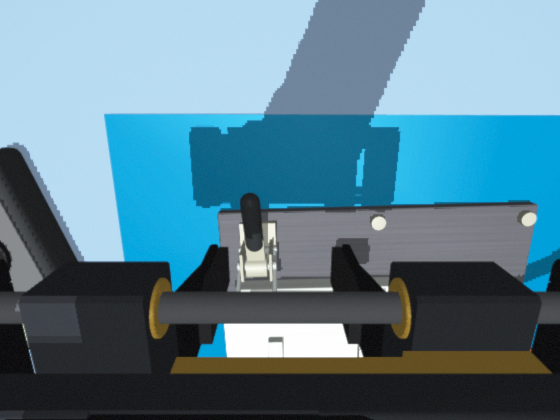

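View pics/g_side.png

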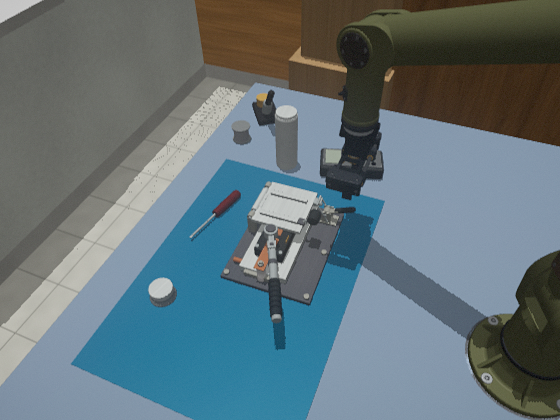

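Call:
servo_tool --pt "60 -0.003 -0.019 0.04 0" --pt "60 -0.003 -0.019 0.08 0" --pt "60 -0.003 -0.019 0.112 0" --pt "60 -0.003 -0.019 0.112 0"

```text
time_s: 13.25
tool_pos: [0.4493, -0.2216, 0.0456]
tool_rot: [180.0, -0.3, -180.0]
force: [-0.4, -0.3, -0.8]
grip_width: 0.052
```

Call:
servo_tool --grip_force 20 --pt "0 0 0 0 0" --pt "0 0 0 0 0" --pt "0 0 0 0 0" --pt "0 0 0 0 0" --pt "0 0 0 0 0"

```text
time_s: 13.88
tool_pos: [0.4519, -0.2246, 0.0482]
tool_rot: [-179.8, 0.1, -180.0]
force: [0.7, -5.3, -0.5]
grip_width: 0.014
```

Run:
```python
from h import *
rel((0.452,-0.222,0.048),180)
for n in ["wrist"]:
    c=imaging.read_camera(n);cv2.imwrite(f"pics/h_{n}.png",c["frame"])
```

```text
pos [ 0.4519 -0.2246  0.0482] rot [-1.798e+02  1.000e-01 -1.800e+02] F [ 0.7 -5.3 -0.5] t 13.875 rel [-0.0001, 0.0026, 0.0002, 0.0007]
```

View pics/h_wrist.png

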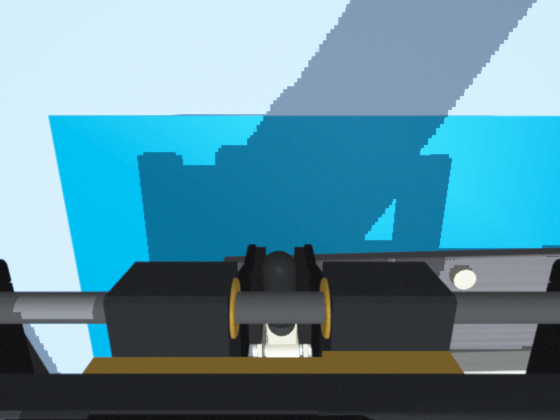

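Call:
servo_tool --pt "0 -0.003 -0.003 -0.005 0" --pt "0 -0.006 -0.003 -0.01 0" --pt "0 -0.01 -0.003 -0.0145 0" --pt "0 -0.0136 -0.003 -0.0185 0" --pt "0 -0.019 -0.003 -0.023 0"

```text
time_s: 14.55
tool_pos: [0.4712, -0.2241, 0.071]
tool_rot: [179.9, 0.0, -179.9]
force: [1.2, 4.1, -0.4]
grip_width: 0.014
```

Run:
```python
from h import *
rel((0.452,-0.222,0.048),180)
for n in ["wrist"]:
    c=imaging.read_camera(n);cv2.imwrite(f"pics/i_{n}.png",c["frame"])
```

```text
pos [ 0.4712 -0.2241  0.071 ] rot [ 179.9    0.  -179.9] F [ 1.2  4.1 -0.4] t 14.55 rel [0.0192, 0.0021, 0.023, 0.0018]
```

View pics/i_wrist.png

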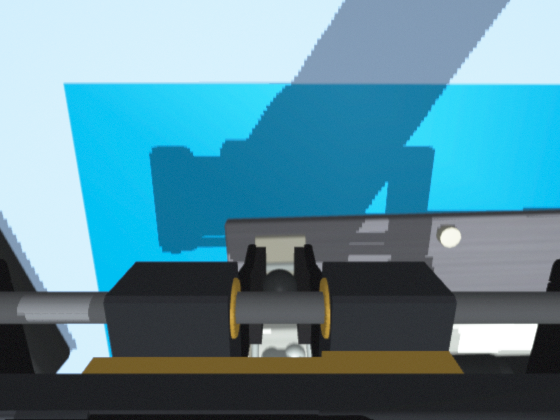

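Call:
servo_tool --pt "0 -0.006 0.0 -0.003 0" --pt "0 -0.012 0.0 -0.006 0" --pt "0 -0.018 0.0 -0.008 0" --pt "50 -0.018 0 -0.008 0" --pt "50 -0.018 0 -0.008 0"

```text
time_s: 15.22
tool_pos: [0.4888, -0.2265, 0.0789]
tool_rot: [-179.9, 0.1, -180.0]
force: [-0.3, -1.5, -0.4]
grip_width: 0.027
```

Call:
servo_tool --pt "50 0 0 0 0" --pt "50 0 0 -0.04 0" --pt "50 0 0 -0.09 0" --pt "50 0.0 0 -0.11 0"

```text
time_s: 15.72
tool_pos: [0.4896, -0.2267, 0.1916]
tool_rot: [-179.9, 0.3, -180.0]
force: [0.3, -0.3, -0.3]
grip_width: 0.0432
```

Run:
```python
from h import *
np.set_printoptions(precision=4,suppress=True)
rel((0.52,-0.137,0.18),180)
for n in ["wrist","side","top"]:
    c=imaging.read_camera(n);
    f=c["frame"]
    if n=="side": f=cv2.resize(f[150:330,200:400],None,fx=3,fy=3,interpolation=cv2.INTER_CUBIC)
    cv2.imwrite(f"pics/j_{n}.png",f)
    for l,z in dict(lever_end=.116,knob=.104,hinge=.069).items():
        for k in pinpoint(n,l)[:2]: print(n,l,np.round(k["at"],1),round(k["confidence"],2),w(c,*k["at"],z=z),w(c,*k["at"]))
```

```text
pos [ 0.4896 -0.2267  0.1916] rot [-179.9    0.3 -180. ] F [ 0.3 -0.3 -0.3] t 15.725 rel [-0.0304, 0.0897, 0.0116, 0.0001]
wrist lever_end [286.6 251.4] 0.65 [ 0.5164 -0.2226  0.116 ] [ 0.5134 -0.2228  0.1226]
wrist knob [395.7 243.5] 0.59 [ 0.5151 -0.138   0.104 ] [ 0.5092 -0.143   0.1178]
side lever_end [328.1 190. ] 0.64 [ 0.5082 -0.2252  0.116 ] [ 0.5393 -0.3395  0.0017]
side lever_end [286.1 164.5] 0.56 [ 0.6432 -0.2769  0.116 ] [ 0.6855 -0.3791  0.0199]
side knob [311.2 214.3] 0.84 [ 0.5227 -0.1417  0.104 ] [ 0.5199 -0.1332  0.1136]
side hinge [259.  203.7] 0.8 [ 0.6714 -0.1579  0.069 ] [ 0.6684 -0.1522  0.0756]
top knob [288.9 258.7] 0.8 [ 0.519  -0.1345  0.104 ] [ 0.5132 -0.1321  0.3014]
top hinge [303.6 198.6] 0.55 [ 0.6699 -0.1677  0.069 ] [ 0.6686 -0.1674  0.0767]
```

View pics/j_wrist.png

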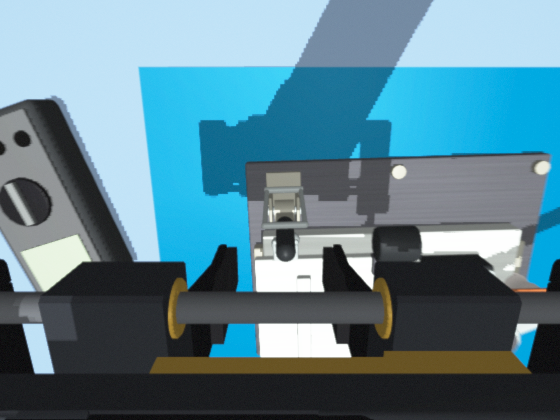

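View pics/j_side.png

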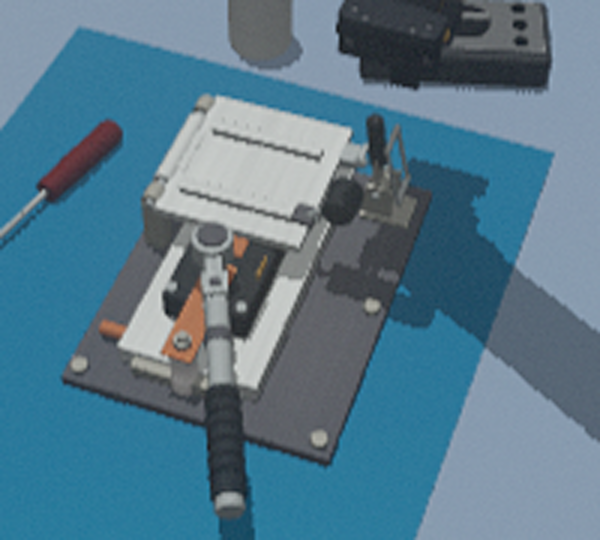

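Call:
servo_tool --pt "55 -0.015 0.044 0 0" --pt "55 -0.031 0.0885 0 0" --pt "55 -0.0315 0.0885 0.02 0" --pt "55 -0.0315 0.0885 0.03 0"

```text
time_s: 16.82
tool_pos: [0.5194, -0.1362, 0.1575]
tool_rot: [-180.0, -0.1, -179.9]
force: [-0.8, 0.1, 0.8]
grip_width: 0.0482
```

Run:
```python
from h import *
np.set_printoptions(precision=4,suppress=True)
rel((0.521,-0.138,0.094),180)
for n in ["wrist"]:
    c=imaging.read_camera(n);
    f=c["frame"]
    cv2.imwrite(f"pics/k_{n}.png",f)
    for l,z in dict(lever_end=.116,knob=.104,hinge=.069).items():
        for k in pinpoint(n,l)[:2]: print(n,l,np.round(k["at"],1),round(k["confidence"],2),w(c,*k["at"],z=z),w(c,*k["at"]))
```

```text
pos [ 0.5194 -0.1362  0.1575] rot [-180.    -0.1 -179.9] F [-0.8  0.1  0.8] t 16.825 rel [-0.0016, -0.0018, 0.0635, 0.0022]
wrist lever_end [145.2 230.2] 0.7 [ 0.5161 -0.2209  0.116 ] [ 0.5141 -0.2187  0.1214]
wrist knob [278.2 223. ] 0.56 [ 0.5155 -0.1381  0.104 ] [ 0.5109 -0.1381  0.1171]
```

View pics/k_wrist.png

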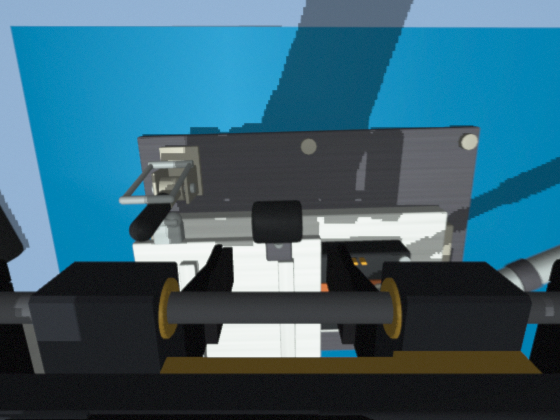

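Call:
servo_tool --grip_force 25 --pt "55 0.002 -0.002 0.03 0" --pt "55 0.002 -0.002 0.062 0" --pt "55 0.002 -0.002 0.062 0" --pt "20 0.002 -0.002 0.062 0" --pt "20 0.002 -0.002 0.062 0"

```text
time_s: 17.65
tool_pos: [0.519, -0.139, 0.0982]
tool_rot: [180.0, 0.2, -179.9]
force: [-0.6, 0.2, -0.1]
grip_width: 0.035
```

Call:
servo_tool --pt "20 0 0 0 0" --pt "20 0 0 0 0"

```text
time_s: 17.9
tool_pos: [0.519, -0.1376, 0.0981]
tool_rot: [179.9, 0.1, -179.9]
force: [-0.7, 2.7, 6.5]
grip_width: 0.0317
```

Run:
```python
from h import *
np.set_printoptions(precision=4,suppress=True)
rel((0.521,-0.138,0.094),180)
for n in ["wrist"]:
    c=imaging.read_camera(n);
    f=c["frame"]
    cv2.imwrite(f"pics/l_{n}.png",f)
```

```text
pos [ 0.519  -0.1376  0.0981] rot [ 179.9    0.1 -179.9] F [-0.7  2.7  6.5] t 17.9 rel [-0.002, -0.0004, 0.0041, 0.0026]
```

View pics/l_wrist.png

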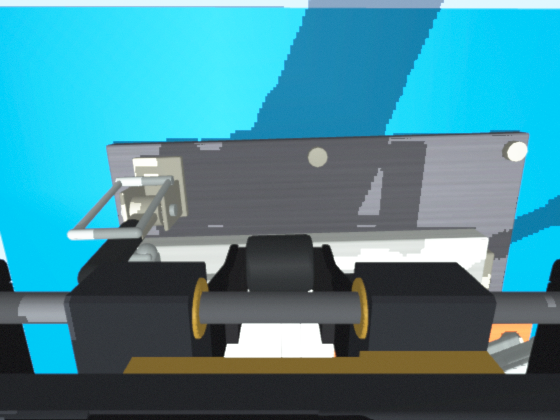

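Call:
servo_tool --grip_force 35 --pt "10 -0.0033 0 -0.0127 0" --pt "10 -0.0076 0 -0.025 0" --pt "10 -0.0129 0 -0.037 0" --pt "10 -0.0191 0 -0.0486 0" --pt "10 -0.0263 0 -0.0596 0"

```text
time_s: 18.58
tool_pos: [0.5439, -0.1369, 0.1549]
tool_rot: [180.0, -0.1, -179.8]
force: [5.1, 3.2, -14.5]
grip_width: 0.0316
```

Run:
```python
from h import *
np.set_printoptions(precision=4,suppress=True)
rel((0.521,-0.138,0.094),180)
for n in ["side"]:
    c=imaging.read_camera(n);
    f=c["frame"]
    f=cv2.resize(f[100:330,180:400],None,fx=2.5,fy=2.5,interpolation=cv2.INTER_CUBIC)
    cv2.imwrite(f"pics/m_{n}.png",f)
```

```text
pos [ 0.5439 -0.1369  0.1549] rot [ 180.    -0.1 -179.8] F [  5.1   3.2 -14.5] t 18.575 rel [0.0229, -0.0011, 0.0609, 0.0034]
```

View pics/m_side.png

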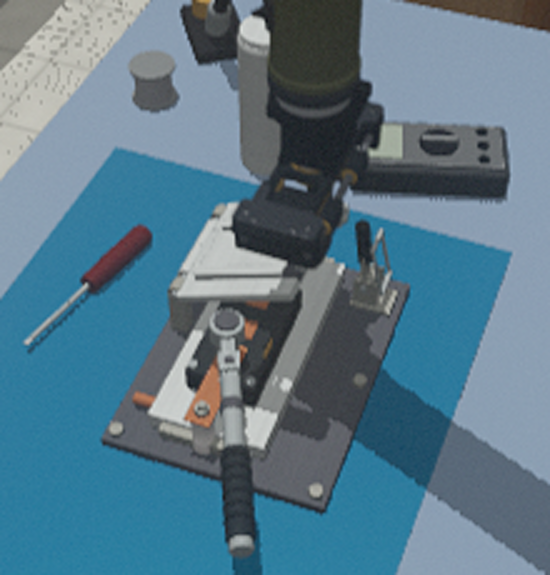

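Call:
servo_tool --pt "10 -0.012 0 -0.0113 0" --pt "10 -0.0241 0 -0.0217 0" --pt "10 -0.0363 0 -0.0321 0" --pt "10 -0.0494 0 -0.0412 0" --pt "10 -0.0635 0 -0.0489 0"

```text
time_s: 19.25
tool_pos: [0.6042, -0.135, 0.2039]
tool_rot: [179.7, -0.6, -179.8]
force: [-6.7, 8.3, -2.0]
grip_width: 0.0317
```

Call:
servo_tool --pt "10 -0.0146 0.002 -0.0063 0" --pt "10 -0.0298 0.004 -0.0112 0" --pt "10 -0.0455 0.005 -0.0144 0" --pt "10 -0.0614 0.005 -0.016 0" --pt "10 -0.0614 0.005 -0.016 0"

```text
time_s: 19.88
tool_pos: [0.6689, -0.133, 0.2213]
tool_rot: [180.0, -0.1, -179.9]
force: [-0.4, 2.7, -0.1]
grip_width: 0.0313
```

Run:
```python
from h import *
np.set_printoptions(precision=4,suppress=True)
rel((0.521,-0.138,0.094),180)
for n in ["side","wrist","top"]:
    c=imaging.read_camera(n);
    f=c["frame"]
    if n=="side":f=cv2.resize(f[100:330,180:400],None,fx=2.5,fy=2.5,interpolation=cv2.INTER_CUBIC)
    cv2.imwrite(f"pics/n_{n}.png",f)
```

```text
pos [ 0.6689 -0.133   0.2213] rot [ 180.    -0.1 -179.9] F [-0.4  2.7 -0.1] t 19.875 rel [0.1479, -0.0047, 0.1273, 0.0014]
```

View pics/n_side.png

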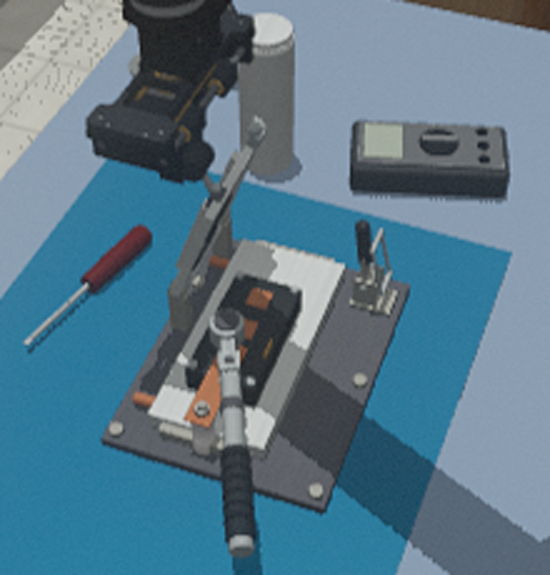

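View pics/n_wrist.png

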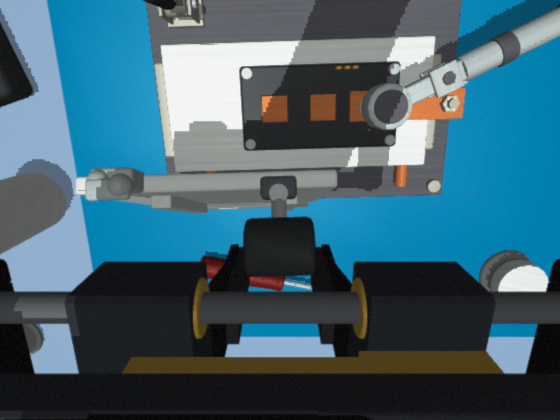

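Call:
servo_tool --pt "10 -0.005 0 0 0" --pt "10 -0.01 0.0 0 0" --pt "10 -0.01 0 0 0" --pt "35 -0.01 0 0 0" --pt "55 -0.01 0 0 0"

```text
time_s: 20.65
tool_pos: [0.6792, -0.1342, 0.2217]
tool_rot: [-179.9, 0.1, -180.0]
force: [0.1, -0.6, 0.5]
grip_width: 0.0358
```

Call:
servo_tool --pt "55 0 0 0 0" --pt "55 0 0.0 -0.03 0" --pt "55 0 0 -0.08 0" --pt "55 0.05 0 -0.11 0" --pt "55 0.1 0 -0.11 0"

```text
time_s: 21.28
tool_pos: [0.5795, -0.1358, 0.3338]
tool_rot: [-179.8, 0.3, 180.0]
force: [-0.7, 0.3, 1.4]
grip_width: 0.0479
```

Call:
servo_tool --pt "55 0.06 0 0 0" --pt "55 0.12 0.0 0 0" --pt "55 0.12 0 0 0"

```text
time_s: 21.65
tool_pos: [0.4557, -0.1357, 0.3325]
tool_rot: [179.6, 0.3, 179.9]
force: [0.6, 0.9, 1.0]
grip_width: 0.0479
```

Run:
```python
from h import *
np.set_printoptions(precision=4,suppress=True)
rel((0.521,-0.138,0.094),180)
for n in ["side","wrist","top"]:
    c=imaging.read_camera(n);
    f=c["frame"]
    if n=="side":f=cv2.resize(f[100:330,180:400],None,fx=2.5,fy=2.5,interpolation=cv2.INTER_CUBIC)
    cv2.imwrite(f"pics/o_{n}.png",f)
    for l,z in dict(lever_end=.116,knob=.232,hinge=.069,grip=.107,drive=.107,spray_can=0,screwdriver=0,tub=0,meter=0).items():
        for k in pinpoint(n,l)[:1]: print(n,l,np.round(k["at"],1),round(k["confidence"],2),w(c,*k["at"],z=z),w(c,*k["at"]))
```

```text
pos [ 0.4557 -0.1357  0.3325] rot [179.6   0.3 179.9] F [0.6 0.9 1. ] t 21.65 rel [-0.0653, -0.0022, 0.2385, -0.0009]
side lever_end [327.9 188.8] 0.54 [ 0.51   -0.2292  0.116 ] [ 0.5417 -0.3449  0.0009]
side knob [254.3 163.4] 0.84 [ 0.6616 -0.1303  0.232 ] [ 0.6561 -0.12    0.242 ]
side hinge [258.6 200.2] 0.81 [ 0.6776 -0.1692  0.069 ] [ 0.6506 -0.117   0.1283]
side grip [273.  296.6] 0.8 [0.516  0.1093 0.107 ] [0.5127 0.1163 0.119 ]
side drive [267.4 230.8] 0.59 [ 0.5993 -0.0515  0.107 ] [ 0.5945 -0.0419  0.1194]
side spray_can [287.6 164.7] 0.94 [ 0.6897 -0.4011  0.    ] [ 0.6806 -0.3788  0.021 ]
side screwdriver [218.1 218.2] 0.57 [ 0.7835 -0.1261  0.    ] [ 0.7826 -0.1248  0.0017]
side tub [160.8 295.1] 0.91 [0.7941 0.143  0.    ] [0.7755 0.1591 0.0339]
side meter [348.7 166.6] 0.96 [ 0.5141 -0.4607  0.    ] [ 0.5046 -0.4168  0.0388]
wrist lever_end [204.7 226.8] 0.56 [ 0.5172 -0.2212  0.116 ] [ 0.5149 -0.2197  0.1223]
wrist hinge [251.3 320.7] 0.95 [ 0.6749 -0.1749  0.069 ] [ 0.4315 -0.1417  0.4181]
wrist grip [485.1 221.2] 0.78 [0.5132 0.1052 0.107 ] [0.5096 0.0988 0.1173]
wrist meter [ 60.2 192. ] 0.82 [ 0.5059 -0.4554  0.    ] [ 0.4948 -0.4273  0.0433]
top lever_end [325.1 262.4] 0.39 [ 0.5124 -0.2191  0.116 ] [ 0.5121 -0.2181  0.1271]
top hinge [305.9 197.4] 0.81 [ 0.6731 -0.1733  0.069 ] [ 0.6616 -0.1701  0.1362]
top grip [185.7 257. ] 0.68 [0.5161 0.1095 0.107 ] [0.5158 0.107  0.1181]
top drive [253.7 229.4] 0.56 [ 0.586  -0.0489  0.107 ] [ 0.5842 -0.0502  0.1258]
top spray_can [395.8 196.6] 0.95 [ 0.6936 -0.4146  0.    ] [ 0.6734 -0.3858  0.113 ]
top screwdriver [289.5 158.6] 0.69 [ 0.7892 -0.1305  0.    ] [ 0.7836 -0.1303  0.0214]
top tub [186.8 153.7] 0.83 [0.7953 0.1458 0.    ] [0.7849 0.1367 0.039 ]
top meter [412.8 266.1] 0.79 [ 0.5119 -0.4575  0.    ] [ 0.5108 -0.4414  0.0552]
```

View pics/o_side.png

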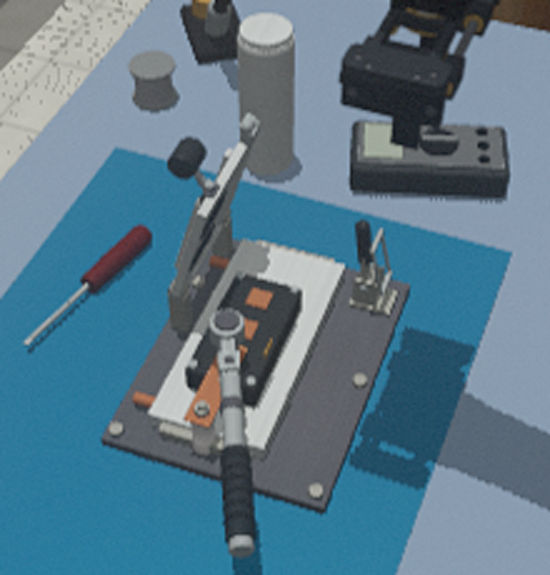

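View pics/o_wrist.png

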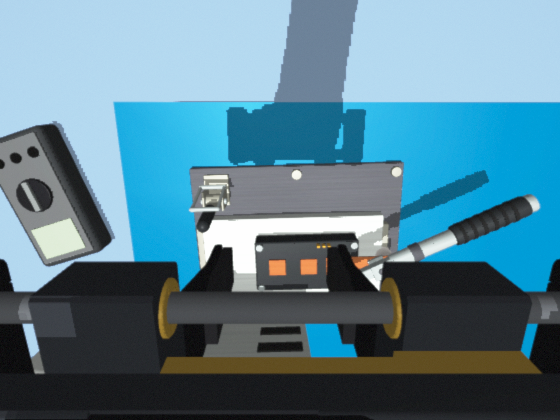

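View pics/o_top.png

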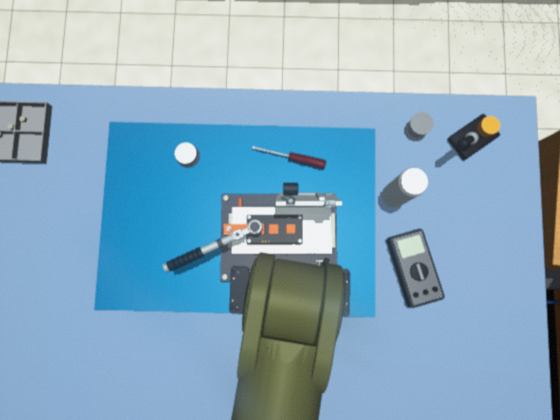

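Run:
```python
from h import *
np.set_printoptions(precision=4,suppress=True)
P=[]
for n in ["top","side"]:
    c=imaging.read_camera(n);K=c["K"];T=c["world_from_camera"]
    v,u=np.mgrid[0:420,0:560];d=c["depth"]
    p=np.linalg.inv(K)@np.stack([u.ravel(),v.ravel(),np.ones(u.size)]);p=p*d.ravel()
    p=(T[:3,:3]@p).T+T[:3,3]
    m=(d.ravel()>0)&(p[:,0]>.62)&(p[:,0]<.73)&(p[:,1]>-.25)&(p[:,1]<-.06)&(p[:,2]>.09)&(p[:,2]<.3)
    q=p[m]; print(n,len(q))
    for z0 in np.arange(.09,.27,.015):
        s=q[(q[:,2]>z0)&(q[:,2]<z0+.015)]
        if len(s): print(round(z0,3),len(s),"x",np.percentile(s[:,0],[5,50,95]),"y",np.percentile(s[:,1],[5,95]))
```

```text
top 909
0.09 41 x [0.6724 0.6738 0.6755] y [-0.2273 -0.1066]
0.105 40 x [0.6665 0.6681 0.6801] y [-0.2392 -0.1044]
0.12 24 x [0.6617 0.6687 0.674 ] y [-0.2322 -0.1181]
0.135 49 x [0.6607 0.6624 0.6668] y [-0.2365 -0.1082]
0.15 52 x [0.6554 0.657  0.6674] y [-0.2367 -0.1066]
0.165 60 x [0.6502 0.6521 0.6622] y [-0.2356 -0.1078]
0.18 81 x [0.645  0.6473 0.6567] y [-0.2316 -0.1105]
0.195 279 x [0.6333 0.6389 0.6449] y [-0.2377 -0.1065]
0.21 89 x [0.6312 0.638  0.6501] y [-0.2282 -0.132 ]
0.225 21 x [0.6504 0.6511 0.6762] y [-0.1458 -0.1184]
0.24 173 x [0.6523 0.6621 0.6735] y [-0.1458 -0.1168]
side 866
0.09 39 x [0.6601 0.6636 0.6776] y [-0.2334 -0.1   ]
0.105 48 x [0.6535 0.6591 0.6741] y [-0.2255 -0.0996]
0.12 72 x [0.6494 0.6526 0.6678] y [-0.2269 -0.1003]
0.135 48 x [0.6465 0.6501 0.664 ] y [-0.2265 -0.0999]
0.15 56 x [0.6396 0.6456 0.6611] y [-0.2329 -0.1004]
0.165 76 x [0.6355 0.6399 0.657 ] y [-0.2242 -0.1009]
0.18 77 x [0.6331 0.6386 0.654 ] y [-0.2079 -0.1006]
0.195 197 x [0.6311 0.6371 0.645 ] y [-0.2094 -0.106 ]
0.21 71 x [0.6299 0.6375 0.6635] y [-0.2268 -0.1183]
0.225 83 x [0.6489 0.6537 0.6736] y [-0.1439 -0.1157]
0.24 99 x [0.6516 0.6607 0.6709] y [-0.1458 -0.1166]
```

Call:
servo_tool --pt "0 -0.05 0.004 0 0" --pt "0 -0.1 0.004 0.02 0" --pt "0 -0.14 0.004 0.06 0" --pt "0 -0.145 0.004 0.105 0" --pt "0 -0.145 0.004 0.105 0"

```text
time_s: 23.88
tool_pos: [0.6021, -0.1286, 0.2222]
tool_rot: [-180.0, -0.5, -179.9]
force: [0.3, 0.1, 0.6]
grip_width: 0.0064
```

Call:
servo_tool --pt "0 -0.01 0 0 0" --pt "0 -0.02 0 0 0" --pt "0 -0.028 0 0 0" --pt "0 -0.036 0 0 0" --pt "0 -0.042 0 0 0"

```text
time_s: 24.5
tool_pos: [0.6456, -0.1296, 0.2263]
tool_rot: [180.0, -0.1, -179.9]
force: [-4.7, 0.2, 3.0]
grip_width: 0.0003
```

Call:
servo_tool --pt "0 -0.005 0 -0.001 0" --pt "0 -0.01 0 -0.001 0" --pt "0 -0.015 0 -0.002 0" --pt "0 -0.02 0 -0.002 0" --pt "0 -0.02 0 -0.002 0"

```text
time_s: 25.12
tool_pos: [0.6667, -0.1292, 0.2277]
tool_rot: [-180.0, 0.0, -179.9]
force: [-0.9, 0.2, -0.6]
grip_width: 0.0003
```

Call:
servo_tool --pt "0 0.03 0 -0.002 0" --pt "0 0.08 0 -0.03 0" --pt "0 0.14 0 -0.08 0" --pt "0 0.18 0 -0.08 0" --pt "0 0.18 0 -0.08 0"

```text
time_s: 25.75
tool_pos: [0.4851, -0.1314, 0.3112]
tool_rot: [179.6, 0.6, 180.0]
force: [0.2, 0.4, -0.2]
grip_width: 0.0001
```

Run:
```python
from h import *
np.set_printoptions(precision=4,suppress=True)
rel((0.521,-0.138,0.094),180)
for n in ["top","side"]:
    c=imaging.read_camera(n);K=c["K"];T=c["world_from_camera"]
    f=c["frame"]; f=f[120:320,150:350] if n=="top" else f[100:330,180:400]
    cv2.imwrite(f"pics/p_{n}.png",cv2.resize(f,None,fx=2.5,fy=2.5,interpolation=cv2.INTER_CUBIC))
    v,u=np.mgrid[0:420,0:560];d=c["depth"]
    p=np.linalg.inv(K)@np.stack([u.ravel(),v.ravel(),np.ones(u.size)]);p=p*d.ravel()
    p=(T[:3,:3]@p).T+T[:3,3]
    m=(d.ravel()>0)&(p[:,0]>.62)&(p[:,0]<.73)&(p[:,1]>-.25)&(p[:,1]<-.06)&(p[:,2]>.09)&(p[:,2]<.3)
    q=p[m]; print(n,len(q))
    for z0 in np.arange(.09,.27,.03):
        s=q[(q[:,2]>z0)&(q[:,2]<z0+.015)]
        if len(s): print(round(z0,3),len(s),"x",np.percentile(s[:,0],[5,50,95]),"y",np.percentile(s[:,1],[5,95]))
```

```text
pos [ 0.4851 -0.1314  0.3112] rot [179.6   0.6 180. ] F [ 0.2  0.4 -0.2] t 25.75 rel [-0.0359, -0.0066, 0.2172, -0.0006]
top 798
0.09 36 x [0.6676 0.6698 0.6717] y [-0.2361 -0.146 ]
0.12 14 x [0.6614 0.662  0.664 ] y [-0.182  -0.1135]
0.18 66 x [0.6557 0.6586 0.6764] y [-0.2051 -0.1084]
0.21 89 x [0.6557 0.6647 0.6774] y [-0.2271 -0.1292]
0.24 163 x [0.6817 0.6914 0.7031] y [-0.1451 -0.1161]
side 1160
0.09 91 x [0.6653 0.668  0.6712] y [-0.2349 -0.1   ]
0.12 100 x [0.6601 0.6635 0.6688] y [-0.2342 -0.0998]
0.15 88 x [0.6571 0.6614 0.6656] y [-0.2339 -0.1008]
0.18 127 x [0.6546 0.6578 0.6717] y [-0.2342 -0.1006]
0.21 96 x [0.6543 0.664  0.6877] y [-0.2254 -0.1171]
0.24 91 x [0.6807 0.6888 0.6982] y [-0.1437 -0.1154]
```

View pics/p_side.png

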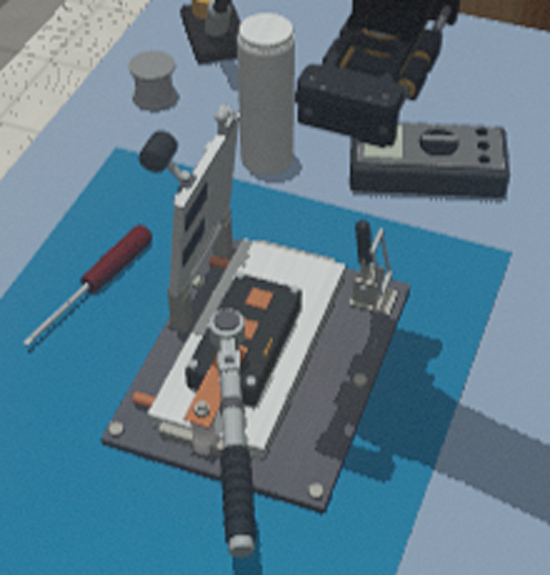

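View pics/p_top.png

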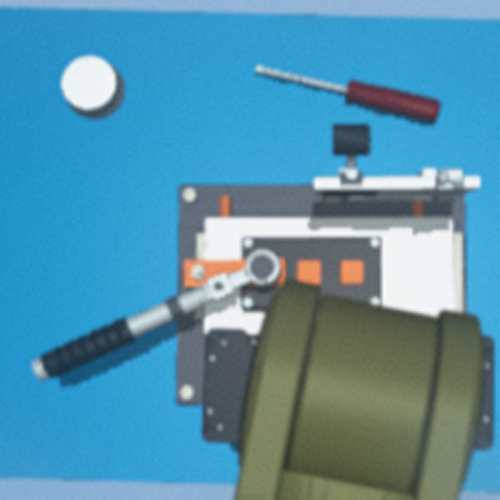

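```bash
python3 -c "
from h import *
print(ticket.sign_off())"
```

```text
the job is handed in; nothing more can be done
None
```

The bolt is tightened, the latch is open and the hold-down plate stands nearly upright. I handed the job in at about 26 s of the 72 s allowed. The hand-in gave no verdict.

- **Wrench:** I pushed the grip clockwise. It ran down at about 4–5 N, seated and broke over near 15–16 N. I stopped at a bend of about 0.15 rad; the top picture, the force and the travel all agreed on that to within about 0.01 rad. After I let go, the pictures show the handle straight. The grip rests about 60 mm from where it started.
- **Latch:** I lifted the lever by its end and guided it over. The last pictures show it upright on its own.
- **Plate:** I raised it by the knob. After I released it, it stood at only about 1.28 rad, close to the 1.2 rad limit. I pushed it further with closed fingers, and the depth image now gives about 1.45 rad.
- **Surroundings:** The can, screwdriver, tub and meter showed no movement beyond the measuring noise of about 10 mm. The gripper was clear of everything at hand-in, with force readings near zero.

Checks that disagreed:
- The two cameras put the knob, hinge and lever end 5–10 mm apart.
- Lifting the plate briefly showed about 15 N at the wrist, where 5–6 N was expected. I put this down to my hinge position being a few millimetres off, and corrected the path during the lift.

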